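# Hold the sharpener's wheel guard half open

### The job

Switch the chisel sharpener off by turning its dial anticlockwise (seen from above) as far as it goes; only then lift the hinged wheel guard (the ball knob is its handle) and hold it half open, at 45 degrees, so that the stone can be inspected. The guard falls shut by itself, so finish while still holding it at that angle: do not let go. Leave the mallet, the chisel and the honing stone where they lie.

Things in the scene. Friction and masses are not known exactly. Their poses are not given: they have to be found in the camera images.
- sharpener: chisel sharpener, fixed to the bench: grey housing 240 mm deep (x) x 350 mm wide (y) x 100 mm high; origin at the centre of its underside; its x axis points from its front (robot side) to its back, y to its left, z up. The dial stands on the left part of its flat top, at x -45, y +130 mm; the guard covers the right part, from y -152 to +42 mm, with its hinge at the back
- dial_grip (a point): grip point of the dial, on its vertical axis, 37 mm above the housing's top. Black dial on a round base: a disc 44 mm across and 8 mm thick carrying an upright bar 42 mm long, 14 mm thick and 32 mm tall; the point is 7 mm below the bar's top and 23 mm above the disc. The point turns with the dial: its x axis runs along the bar, z up; a white line on top marks the bar's -x end
- dial (a joint): angle of the dial, rad: 0 = anticlockwise end stop (off; the white line then points to the front of the machine, at the one long tick), growing as it turns clockwise seen from above, to 4.71. Light friction (0.04 N m): it stays where it is left
- ball (a point): black ball knob of the guard, 30 mm across; this point is its centre, 40 mm above the guard's top plate on a thin 10 mm stem near the middle of the guard's front edge (the edge lies 18 mm nearer the front). It turns with the guard: with the guard shut its axes are those of the sharpener and its centre is 175 mm above the bench
- guard_angle (a joint): opening angle of the guard, rad: 0 = shut (plate level), growing as its front edge swings up and back; stop at 1.35. The guard is a 190 x 190 mm sheet-metal hood, about 0.4 to 0.5 kg with its knob; it falls shut from every angle when let go
- guard: the guard itself; its origin is the middle of the guard's level hinge line, at the back of the machine, 130 mm above the bench; its y axis is the hinge line; the ball's centre lies 172 mm in front of (-x) and 45 mm above (z) this origin, both in the axes of this body, which turn with the guard and are those of the sharpener when shut
- mallet_head (a point): middle of the head of a wooden mallet (head 75 x 130 x 80 mm high, 220 mm handle towards its -x) lying left of the sharpener: leave alone
- chisel_middle (a point): middle of a 265 mm chisel lying along its own x in front of the sharpener, 26 mm high: leave alone
- stone_top (a point): top centre of a honing stone on a wooden base, 200 x 70 x 38 mm high, lying right of the sharpener: leave alone

How it is judged:
On the way, in this order (a step that is already met when the one before it is completed fails the run):
1. the dial is turned fully anticlockwise while the guard is still shut (value of joint dial below 0.08 rad and value of joint guard_angle below 0.1 rad), for 0.2 s.
2. the guard is lifted off its seat in the fingers (value of joint guard_angle above 0.3 rad and contact force between the fingers and guard above 0.5 N), for 0.2 s.
At the end, for the whole second after the job is handed in: the guard stands still at 45 degrees open, within 7.5 degrees either way, held up by the fingers (contact force over 0.5 N), and the dial is within 0.1 rad of its anticlockwise stop (value of joint guard_angle between 0.655 and 0.915 rad and velocity of joint guard_angle between -0.05 and 0.05 rad/s and contact force between the fingers and guard above 0.5 N and value of joint dial below 0.1 rad); the arm keeps its last pose, push and grip.
It fails at once if the guard is raised before the dial is off (value of joint each of guard_angle, dial above 0.15 rad).
It fails at once if the mallet, the chisel or the honing stone is moved more than 20 mm (distance of any of mallet_head, chisel_middle, stone_top from where it was at the start of the episode above 0.02 m).
It also fails if it takes over 51 s, if anything falls off the work surface, if the arm or the gripper's body presses on something with over 40 N, if the wrist force passes 120 N, or if a joint passes its speed limit or range.

### The arm

A 6-joint arm with a two-finger parallel gripper is mounted at the origin on the work surface. World frame = base frame: x ahead of the robot, y to its left, z up, the work surface at z = 0. Lengths are in m, angles in rad, forces in N, time in s.
With the tool pointing down it reaches from about 0.35 to 1 m from the base axis. Payload 7.1 kg.
Tool frame: the origin (TCP) lies where the fingers leave the gripper's body, on its centre line; the fingertips stand 73 mm ahead of it and the grasp point (between the pads) lies 54 mm ahead of it; z points along the fingers, y is the line along which they close (so a half turn about z gives the same grasp; the last joint's range is limited). The gripper opens to 85 mm and grips with 20 to 120 N. Pads are 22 mm wide; open, the fingers measure 114 mm over their backs; the gripper's body (76 mm by 85 mm) begins 54 mm behind the grasp point. The pads swing forward as they close: fully open they stand 13 mm farther back than shut.
Start: joints at [-1.199, 0.423, 1.63, -0, 1.089, -0.019], TCP at [0.238, -0.578, 0.304] pointing down, gripper open.
Joint ranges: [-3, 3], [-0.9, 2.11], [0.09, 2.58], [-1.31, 4.45], [0.11, 2.69], [-2.54, 2.54]. Speed limits (rad/s): [2.39, 2.39, 3.01, 3.14, 3.14, 3.14].

### API

Orientations are given as a unit quaternion [w, x, y, z].
In Python, from workcell import arm gives the robot as it stands. The module is installed in compiled form; this text tells all that it offers.
- The arm moves only by the tool play_rows, never from a script. Its argument "plan" is a list of rows, each an object of numbers: "dx", "dy", "dz": the shift along the tool's x, y, z in mm; "rx", "ry", "rz": the turn, a rotation vector about the tool's x, y, z in degrees; "hand": the opening, from 0 (shut) to 1 (fully open). A call has 1 to 12 rows; each row is the pose to reach, as a shift and turn from the pose commanded when the call began, along the tool's axes at that moment; what a row does not reach only later rows make up. A row lasts 1/10 s, in which the tool goes at most 50 mm and 8.59 degrees, less where a joint would pass 70% of its speed; a pose out of reach is approached as far as the arm can. A call with a gripper value outside its range is refused whole. The fingers move at their own pace and stop on an object; "newtons" is the grip in N (left out, the last holds). Time passes only in rows, so rows that repeat a pose let the fingers close. It gives the time, the measured TCP pose, the force, the opening and the grip force at its end, in the units of the state.
- arm.observe(): the state, without advancing time (a new reading comes with each control period).
- arm.camera(name): name is "scene" or "top" or "wrist"; returns a dict with "img" (480x640x3 uint8, red, green, blue), "z_map" (480x640 float32, m along the optical axis (not along the pixel's ray), 0 where there is no reading), "fovy" (degrees; the focal length in pixels is half the picture's height over the tangent of half this angle, whatever the lens; pixels are square), "cx", "cy" (the principal point, pixels), "position" and "orientation" of the camera in the world; the wrist camera has in their place "mount" (4x4, takes a point from camera to tool coordinates, whose origin is the TCP and whose axes are the flange's). Camera axes: x right, y down, z forward; pixel columns grow to the right and rows downward; lengths in m; the calibration is good to about 2 mm. A picture is of the moment at which its call begins: read the wrist's pose just before it.
- arm.hand_in(): hands the job in; it is judged then, once.
Trained networks look in a picture, given as the dict that the camera call returned (one of the last four; its "shot" number tells which), for a name from the list of things; names that differ only in an ending like _2 or _b are one class to them, and where a whole thing is asked for, a point or a joint stands for the part that bears it (a point fixed in the world has none). Each returns a list of dicts, best first, with "conf" (0 to 1); they miss things now and then, are a little off and sometimes report something else, mostly with a low value. They report only what shows in the picture. A call takes as long as a camera call.
- arm.silhouettes(picture, target): "mask" (480x640 bool, what is visible of it) and "extent" ([left, top, right, bottom] in pixels, round what is visible of it).
The state is a dict: "clock": time; "joint_pos": joint angles; "qd": joint speeds; "joint_torque": joint torques, N m; "position": TCP position; "orientation": TCP orientation; "wrist_force": force on the tool from outside, world axes, zero at the start; "wrist_torque": the same for the moment, N m; "opening": opening from 0.0 (shut) to 1.0 (fully open); "finger_force": force on a finger pad.
Only numpy, scipy, OpenCV 4.12 (cv2) and the standard library are available. Lean on these libraries where they do the work, as an engineer would, in place of code of your own. Each camera call takes 0.05 s, during which the arm holds its last target. There are 200 camera calls.

## Working session

There is one attempt and no reset: what is moved stays moved. The work goes in short steps, Python scripts to look and compute and a tool call to move; the robot and the scene stay as the last step left them, time stands still between calls to the robot, and variables do not carry over. Pictures are saved under pics/ and viewed, at most 10 in all, crops included, and the job is handed in when it is done.

Besides the shell and the picture viewer there is one more tool, called after "Request:" as name(argument=value, ...) on one line, values as JSON. play_rows: Moves the arm, as the interface text tells. Its arguments: {"type":"object","properties":{"plan":{"type":"array"},"newtons":{"type":"number"}},"required":["plan"]}

```bash
mkdir -p pics
cat > h.py <<'E'
import numpy as np, cv2
from scipy.spatial.transform import Rotation as R
from workcell import arm
def rot(q): return R.from_quat([q[1],q[2],q[3],q[0]]).as_matrix()
def cloud(p,st=None):
    f=240/np.tan(np.radians(p["fovy"])/2); z=p["z_map"]
    v,u=np.mgrid[0:480,0:640]
    c=np.stack([(u-p["cx"])/f*z,(v-p["cy"])/f*z,z],-1)
    if "mount" in p:
        M=np.array(p["mount"]); c=c@M[:3,:3].T+M[:3,3]
        return c@rot(st["orientation"]).T+np.array(st["position"])
    o=np.array(p["orientation"]); A=rot(o) if o.size==4 else o
    return c@A.T+np.array(p["position"])
def save(p,n,crop=None,s=1):
    i=cv2.cvtColor(p["img"],cv2.COLOR_RGB2BGR)
    if crop: a,b,c,d=crop; i=i[b:d,a:c]
    cv2.imwrite(n,cv2.resize(i,None,fx=s,fy=s,interpolation=cv2.INTER_CUBIC))
E
python3 - <<'E'
from h import *
s=arm.observe(); print(s)
for cam in ["top","scene"]:
    p=arm.camera(cam); save(p,f"pics/{cam}0.png"); W=cloud(p)
    np.save(cam+"W.npy",W); np.save(cam+"I.npy",p["img"])
    print(cam,p["position"],p["fovy"])
    for t in ["sharpener","dial","ball","guard","mallet_head","chisel_middle","stone_top"]:
        for d in arm.silhouettes(p,t)[:2]:
            m=d["mask"]&(p["z_map"]>0); q=W[m]
            if len(q): print(t,round(d["conf"],2),d["extent"],np.median(q,0).round(3),np.percentile(q,2,0).round(3),np.percentile(q,98,0).round(3))
            np.save(f"{cam}_{t}.npy",d["mask"]) if d["conf"]>.5 else 0
E
```

```text
{'clock': 0.0, 'joint_pos': array([-1.19898925e+00,  4.23860776e-01,  1.63070033e+00,  6.23317964e-06,
        1.08860848e+00, -1.89968763e-02]), 'qd': array([-0.0014003 ,  0.00121922,  0.00109691, -0.0013081 , -0.00076477,
        0.00100117]), 'joint_torque': array([-2.18269861e-05, -5.57395399e+01, -2.81746119e+01,  8.36969730e-05,
        7.33826018e-03,  1.12423163e-05]), 'position': array([ 0.23794851, -0.5774539 ,  0.3031291 ]), 'orientation': array([-7.76714244e-04,  9.80969676e-01,  1.94159399e-01, -1.35651919e-04]), 'wrist_force': array([-0.26327452, -0.54973143, -0.68206827]), 'wrist_torque': array([-0.03700119, -0.00306301,  0.01746967]), 'finger_force': 0.0, 'opening': 0.9979939177169596}
top [0.49242928 0.06455055 1.18349429] 54.85113018323873
dial 0.69 [335.5, 253.2, 353.8, 271.9] [0.5   0.004 0.116] [ 0.482 -0.014  0.11 ] [0.519 0.023 0.146]
ball 0.94 [380.2, 202.7, 471.1, 294.8] [ 0.535 -0.181  0.135] [ 0.44  -0.278  0.123] [ 0.63  -0.089  0.175]
guard 0.58 [384.1, 204.0, 472.8, 294.8] [ 0.534 -0.182  0.135] [ 0.442 -0.278  0.13 ] [ 0.63  -0.089  0.176]
mallet_head 0
[... 555 characters left out ...]
36] [ 0.443 -0.277  0.121] [ 0.631 -0.086  0.168]
ball 0.79 [118.2, 165.3, 253.2, 271.4] [ 0.544 -0.177  0.136] [ 0.44  -0.279  0.117] [ 0.632 -0.086  0.173]
guard 0.7 [71.9, 196.0, 145.7, 273.0] [ 0.519 -0.39   0.038] [ 0.406 -0.438  0.007] [ 0.585 -0.357  0.041]
guard 0.62 [116.4, 166.2, 252.9, 269.2] [ 0.543 -0.177  0.136] [ 0.44  -0.278  0.12 ] [ 0.631 -0.086  0.173]
mallet_head 0.75 [326.8, 221.5, 407.4, 358.1] [0.667 0.179 0.077] [0.434 0.104 0.011] [0.704 0.227 0.082]
mallet_head 0.67 [276.9, 203.9, 304.9, 233.8] [0.506 0.007 0.127] [ 0.493 -0.013  0.109] [0.52  0.024 0.146]
stone_top 0.74 [72.0, 196.2, 144.4, 269.1] [ 0.519 -0.391  0.038] [ 0.406 -0.438  0.006] [ 0.585 -0.357  0.041]
```

Run:
```python
from h import *
W=np.load("topW.npy"); I=np.load("topI.npy")
# sharpener yaw: minAreaRect of guard top; ball = points z>.15 in guard region
x,y,z=W[...,0],W[...,1],W[...,2]
g=(z>.129)&(z<.142)&(y<-.07)&(y>-.3)&(x<.66)&(x>.42)
for nm,m in [("guard",g),("hous",(z>.094)&(z<.106)&(x<.72)&(x>.35)&(y<.1)&(y>-.33))]:
    r=cv2.minAreaRect(W[m][:,:2].astype(np.float32)); print(nm,r,m.sum())
b=(z>.155)&(y<-.07)&(y>-.3); print("ball",W[b].mean(0),W[b].max(0),W[b].min(0),b.sum())
d=(z>.13)&(z<.16)&(y>-.04)&(y<.05)&(x<.56)&(x>.44); q=W[d]; print("bar",q.mean(0),d.sum(),cv2.minAreaRect(q[:,:2].astype(np.float32)))
for zz in [(.104,.13)]:
    dd=(z>zz[0])&(z<zz[1])&(y>-.04)&(y<.05)&(x<.56)&(x>.44); print("disc",W[dd].mean(0),dd.sum())
i=cv2.cvtColor(I,cv2.COLOR_RGB2BGR)
a=cv2.resize(i[170:340,230:540],(800,439),interpolation=cv2.INTER_CUBIC); cv2.imwrite("pics/a.png",a)
a=cv2.resize(i[235:290,315:375],(720,600)[::1],interpolation=cv2.INTER_CUBIC); cv2.imwrite("pics/b.png",a)
```

```text
guard ((0.5406084656715393, -0.18574723601341248), (0.19451647996902466, 0.20561376214027405), 84.82017517089844) 7238
hous ((0.5343610048294067, -0.12969888746738434), (0.34982770681381226, 0.23966273665428162), 84.98527526855469) 7037
ball [ 0.27673795 -0.1109802   0.41897492] [ 0.47206348 -0.0700159   0.55682101] [ 0.19657762 -0.1922272   0.16867226] 543
bar [0.50089616 0.00386545 0.1431273 ] 115 ((0.500973105430603, 0.003671165555715561), (0.013839476741850376, 0.04169338569045067), 22.358943939208984)
disc [0.50188964 0.00410357 0.1088257 ] 476
```

View pics/a.png

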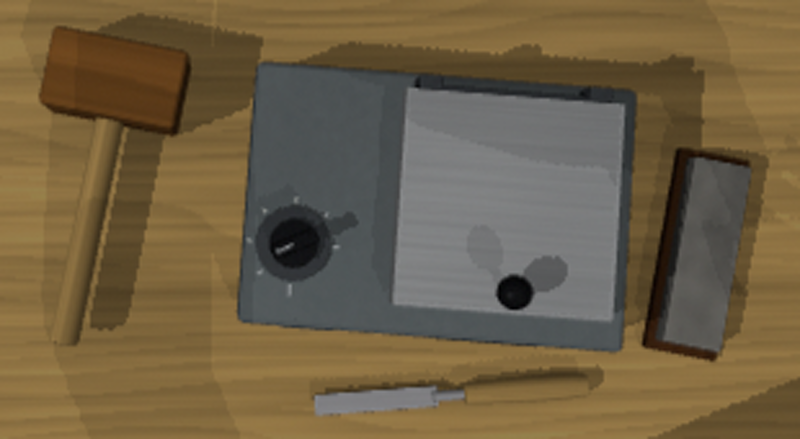

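View pics/b.png

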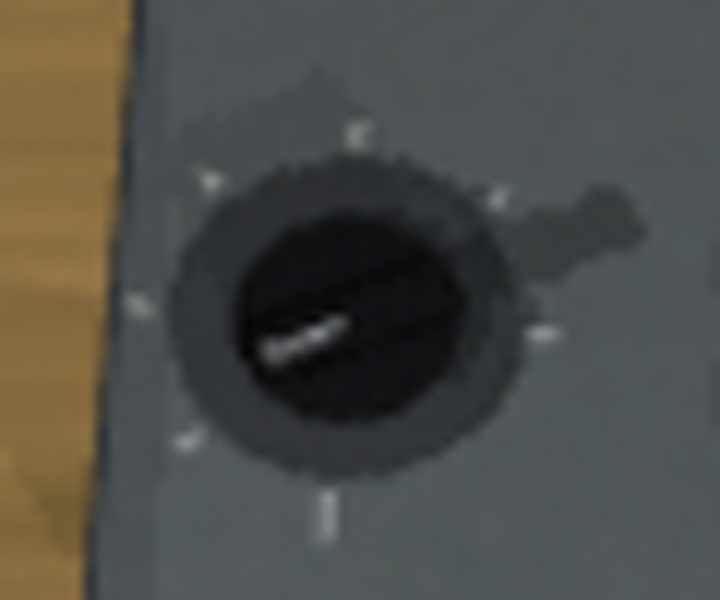

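The crop shows the dial at about (295,240) with its white line pointing left and slightly down. The long tick is at the front, so it needs about 63° anticlockwise. The guard is shut, with the ball at (514,291). The housing rectangle fit gives yaw -5°, and the dial position it predicts (0.501, 0.004) matches the measured bar.

```bash
cat >> h.py <<'E'
def go(target,yang):
    """tool-down target TCP (m), world angle of tool y (deg) -> row numbers"""
    s=arm.observe(); A=rot(s["orientation"])
    a=np.radians(yang); y=np.array([np.cos(a),np.sin(a),0]); z=np.array([0,0,-1.]); T=np.stack([np.cross(y,z),y,z],1)
    d=A.T@(np.array(target)-s["position"])*1000; r=np.degrees(R.from_matrix(A.T@T).as_rotvec())
    print("d",d.round(1),"r",r.round(2),"clock",s["clock"],"F",np.round(s["wrist_force"],1))
E
python3 - <<'E'
from h import *
W=np.load("topW.npy"); x,y,z=W[...,0],W[...,1],W[...,2]
b=(z>.155)&(z<.185)&(y<-.12)&(y>-.25)&(x>.42)&(x<.5); q=W[b]
print("ball",q.mean(0),q.max(0),q.min(0),b.sum())
from scipy.optimize import least_squares
f=least_squares(lambda c:np.linalg.norm(q-c,axis=1)-.015,[.455,-.19,.175],loss="soft_l1",f_scale=.002).x
c=np.array([.5344,-.1297]); e=R.from_euler("z",-5,degrees=True).as_matrix()
print("fit",f,"in sharpener",e[:2,:2].T@(f[:2]-c))
go([.501,.0037,.25],22.4)
E
```

```text
ball [ 0.45823508 -0.17483044  0.18060832] [ 0.47206348 -0.16381916  0.18481543] [ 0.44396345 -0.1922272   0.16867226] 78
fit [ 0.45762954 -0.17795928  0.17391887] in sharpener [-0.07227225 -0.05476662]
d [ 464.6 -437.6   53.9] r [  0.     0.   -90.01] clock 0.8 F [-0.6  1.   0.3]
```

Request:
play_rows(plan=[{"dx": 465,"dy": -438,"dz": 0,"rz": -90,"hand": 1},{"dx": 465,"dy": -438,"dz": 0,"rz": -90,"hand": 1},{"dx": 465,"dy": -438,"dz": 0,"rz": -90,"hand": 1},{"dx": 465,"dy": -438,"dz": 0,"rz": -90,"hand": 1},{"dx": 465,"dy": -438,"dz": 0,"rz": -90,"hand": 1},{"dx": 465,"dy": -438,"dz": 0,"rz": -90,"hand": 1},{"dx": 465,"dy": -438,"dz": 0,"rz": -90,"hand": 1},{"dx": 465,"dy": -438,"dz": 0,"rz": -90,"hand": 1},{"dx": 465,"dy": -438,"dz": 0,"rz": -90,"hand": 1},{"dx": 465,"dy": -438,"dz": 0,"rz": -90,"hand": 1},{"dx": 465,"dy": -438,"dz": 0,"rz": -90,"hand": 1},{"dx": 465,"dy": -438,"dz": 0,"rz": -90,"hand": 1}])

```text
validation failed for argument at $.pl...
```

Run:
```python
from h import *
go([.501,.0037,.25],22.4); print(arm.observe()["position"])
```

```text
d [ 464.6 -437.6   53.9] r [  0.     0.   -90.01] clock 0.8 F [-0.6  1.   0.3]
[ 0.2380945  -0.57786588  0.30393578]
```

Request:
play_rows(plan=[{"dx": 465,"dy": -438,"dz": 0,"rx": 0,"ry": 0,"rz": -90,"hand": 1.0},{"dx": 465,"dy": -438,"dz": 0,"rx": 0,"ry": 0,"rz": -90,"hand": 1.0},{"dx": 465,"dy": -438,"dz": 0,"rx": 0,"ry": 0,"rz": -90,"hand": 1.0},{"dx": 465,"dy": -438,"dz": 0,"rx": 0,"ry": 0,"rz": -90,"hand": 1.0},{"dx": 465,"dy": -438,"dz": 0,"rx": 0,"ry": 0,"rz": -90,"hand": 1.0},{"dx": 465,"dy": -438,"dz": 0,"rx": 0,"ry": 0,"rz": -90,"hand": 1.0}], newtons=40)

```text
clock: 1.4
position: [0.3621, -0.3027, 0.3042]
orientation: [0.0, 0.797, 0.604, 0.0]
wrist_force: [0.7, -0.9, -0.1]
opening: 1.001
finger_force: 0.0
```

Run:
```python
from h import *
go([.501,.0037,.25],22.4)
```

```text
d [332.6  50.7  54.1] r [ 4.000e-02  3.000e-02 -3.812e+01] clock 1.4 F [ 0.7 -0.9 -0.1]
```

Request:
play_rows(plan=[{"dx": 333,"dy": 51,"dz": 54,"rx": 0,"ry": 0,"rz": -38,"hand": 1.0},{"dx": 333,"dy": 51,"dz": 54,"rx": 0,"ry": 0,"rz": -38,"hand": 1.0},{"dx": 333,"dy": 51,"dz": 54,"rx": 0,"ry": 0,"rz": -38,"hand": 1.0},{"dx": 333,"dy": 51,"dz": 54,"rx": 0,"ry": 0,"rz": -38,"hand": 1.0},{"dx": 333,"dy": 51,"dz": 54,"rx": 0,"ry": 0,"rz": -38,"hand": 1.0},{"dx": 333,"dy": 51,"dz": 54,"rx": 0,"ry": 0,"rz": -38,"hand": 1.0},{"dx": 333,"dy": 51,"dz": 54,"rx": 0,"ry": 0,"rz": -38,"hand": 1.0},{"dx": 333,"dy": 51,"dz": 54,"rx": 0,"ry": 0,"rz": -38,"hand": 1.0},{"dx": 333,"dy": 51,"dz": 54,"rx": 0,"ry": 0,"rz": -38,"hand": 1.0},{"dx": 333,"dy": 51,"dz": 54,"rx": 0,"ry": 0,"rz": -38,"hand": 1.0}], newtons=40)

```text
clock: 2.4
position: [0.5023, 0.0009, 0.25]
orientation: [-0.0, 0.56, 0.829, -0.0]
wrist_force: [-0.3, -0.5, 0.2]
opening: 1.004
finger_force: 0.0
```

Run:
```python
from h import *
s=arm.observe(); p=arm.camera("wrist"); save(p,"pics/w1.png"); W=cloud(p,s)
x,y,z=np.moveaxis(W,-1,0)
d=(z>.135)&(z<.155)&(abs(y-.004)<.04)&(abs(x-.5)<.04); q=W[d]
print(d.sum(),q.mean(0) if d.sum() else 0,cv2.minAreaRect(q[:,:2].astype(np.float32)) if d.sum() else 0)
go([.501,.0037,.192],22.4)
```

```text
2444 [0.49815345 0.00733162 0.14281376] ((0.4987751841545105, 0.0055297911167144775), (0.013838382437825203, 0.04150070995092392), 22.20852279663086)
d [ 3.5 -0.  58.1] r [-0.01  0.01 -0.51] clock 2.45 F [ 0.1 -0.2 -0.2]
```

View pics/w1.png

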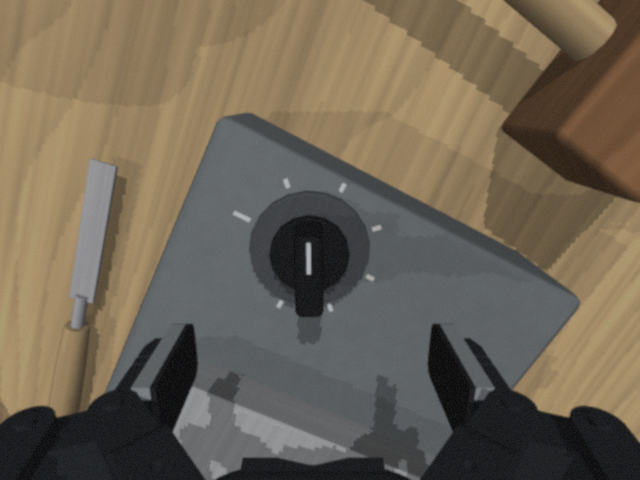

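The picture shows the bar centred between the open fingers at about (308,265) and parallel to the pads. The long tick is at upper left, (242,215), so it is anticlockwise from the line.

Request:
play_rows(plan=[{"dx": 4,"dy": 0,"dz": 30,"rx": 0,"ry": 0,"rz": -0.5,"hand": 1.0},{"dx": 4,"dy": 0,"dz": 58,"rx": 0,"ry": 0,"rz": -0.5,"hand": 1.0},{"dx": 4,"dy": 0,"dz": 58,"rx": 0,"ry": 0,"rz": -0.5,"hand": 0.0},{"dx": 4,"dy": 0,"dz": 58,"rx": 0,"ry": 0,"rz": -0.5,"hand": 0.0},{"dx": 4,"dy": 0,"dz": 58,"rx": 0,"ry": 0,"rz": -0.5,"hand": 0.0},{"dx": 4,"dy": 0,"dz": 58,"rx": 0,"ry": 0,"rz": -0.5,"hand": 0.0},{"dx": 4,"dy": 0,"dz": 58,"rx": 0,"ry": 0,"rz": -0.5,"hand": 0.0},{"dx": 4,"dy": 0,"dz": 58,"rx": 0,"ry": 0,"rz": -0.5,"hand": 0.0},{"dx": 4,"dy": 0,"dz": 58,"rx": 0,"ry": 0,"rz": -0.5,"hand": 0.0},{"dx": 4,"dy": 0,"dz": 58,"rx": 0,"ry": 0,"rz": -0.5,"hand": 0.0}], newtons=30)

```text
clock: 3.45
position: [0.4995, 0.0043, 0.1929]
orientation: [-0.001, 0.556, 0.831, -0.002]
wrist_force: [-9.1, -6.7, 13.4]
opening: 0.155
finger_force: 33.4
```

Request:
play_rows(plan=[{"dx": 0,"dy": -1,"dz": 0,"rx": 0,"ry": 0,"rz": -6,"hand": 0.0},{"dx": 0,"dy": -1,"dz": 0,"rx": 0,"ry": 0,"rz": -12,"hand": 0.0},{"dx": 0,"dy": -1,"dz": 0,"rx": 0,"ry": 0,"rz": -18,"hand": 0.0},{"dx": 0,"dy": -1,"dz": 0,"rx": 0,"ry": 0,"rz": -24,"hand": 0.0},{"dx": 0,"dy": -1,"dz": 0,"rx": 0,"ry": 0,"rz": -30,"hand": 0.0},{"dx": 0,"dy": -1,"dz": 0,"rx": 0,"ry": 0,"rz": -36,"hand": 0.0},{"dx": 0,"dy": -1,"dz": 0,"rx": 0,"ry": 0,"rz": -42,"hand": 0.0},{"dx": 0,"dy": -1,"dz": 0,"rx": 0,"ry": 0,"rz": -48,"hand": 0.0},{"dx": 0,"dy": -1,"dz": 0,"rx": 0,"ry": 0,"rz": -53,"hand": 0.0},{"dx": 0,"dy": -1,"dz": 0,"rx": 0,"ry": 0,"rz": -57,"hand": 0.0},{"dx": 0,"dy": -1,"dz": 0,"rx": 0,"ry": 0,"rz": -57,"hand": 0.0}], newtons=30)

```text
clock: 4.55
position: [0.4996, 0.0045, 0.1929]
orientation: [-0.001, 0.091, 0.996, -0.0]
wrist_force: [-5.3, -2.3, 8.2]
opening: 0.158
finger_force: 32.8
```

Run:
```python
from h import *
go([.500,.0045,.192],85); s=arm.observe(); print(s["wrist_torque"],s["opening"],s["finger_force"],s["position"])
```

```text
d [-0.4  0.1  0.9] r [-0.04 -0.07 -5.41] clock 4.55 F [-5.3 -2.3  8.2]
[-0.38214997  1.00652619  0.02420212] 0.15849496344925287 32.75792956352234 [0.49955326 0.00451274 0.192935  ]
```

Request:
play_rows(plan=[{"dx": 0,"dy": 0,"dz": 0,"rx": 0,"ry": 0,"rz": -3,"hand": 0.0},{"dx": 0,"dy": 0,"dz": 0,"rx": 0,"ry": 0,"rz": -6,"hand": 0.0},{"dx": 0,"dy": 0,"dz": 0,"rx": 0,"ry": 0,"rz": -8,"hand": 0.0},{"dx": 0,"dy": 0,"dz": 0,"rx": 0,"ry": 0,"rz": -8,"hand": 0.0},{"dx": 0,"dy": 0,"dz": 0,"rx": 0,"ry": 0,"rz": -8,"hand": 0.0}], newtons=30)

```text
clock: 5.05
position: [0.4995, 0.0045, 0.193]
orientation: [-0.001, 0.024, 1.0, 0.0]
wrist_force: [-6.0, -2.0, 10.1]
opening: 0.159
finger_force: 44.6
```

Run:
```python
from h import *
go([.500,.0045,.192],85); s=arm.observe(); print(s["wrist_torque"],s["opening"],s["finger_force"],s["position"])
```

```text
d [-0.5  0.   1. ] r [ 0.01 -0.07  2.3 ] clock 5.05 F [-6.  -2.  10.1]
[-0.40494206  0.92594213 -1.11619576] 0.1586668296023775 44.60670485856099 [0.49954962 0.00449806 0.1929589 ]
```

The torque jumped to -1.1 N m, so the dial is against its stop. Next I unwind 2°, open and rise.

Request:
play_rows(plan=[{"dx": 0,"dy": 0,"dz": 0,"rx": 0,"ry": 0,"rz": 1.5,"hand": 0.0},{"dx": 0,"dy": 0,"dz": 0,"rx": 0,"ry": 0,"rz": 1.5,"hand": 1.0},{"dx": 0,"dy": 0,"dz": 0,"rx": 0,"ry": 0,"rz": 1.5,"hand": 1.0},{"dx": 0,"dy": 0,"dz": 0,"rx": 0,"ry": 0,"rz": 1.5,"hand": 1.0},{"dx": 0,"dy": 0,"dz": 0,"rx": 0,"ry": 0,"rz": 1.5,"hand": 1.0},{"dx": 0,"dy": 0,"dz": -30,"rx": 0,"ry": 0,"rz": 1.5,"hand": 1.0},{"dx": 0,"dy": 0,"dz": -70,"rx": 0,"ry": 0,"rz": 1.5,"hand": 1.0},{"dx": 0,"dy": 0,"dz": -110,"rx": 0,"ry": 0,"rz": 1.5,"hand": 1.0},{"dx": 0,"dy": 0,"dz": -110,"rx": 0,"ry": 0,"rz": 1.5,"hand": 1.0},{"dx": 0,"dy": 0,"dz": -110,"rx": 0,"ry": 0,"rz": 1.5,"hand": 1.0}], newtons=30)

```text
clock: 6.05
position: [0.5006, 0.0049, 0.3027]
orientation: [0.001, 0.035, 0.999, 0.0]
wrist_force: [-0.2, -0.3, -0.5]
opening: 1.004
finger_force: 0.0
```

Run:
```python
from h import *
s=arm.observe(); p=arm.camera("wrist"); save(p,"pics/w2.png"); W=cloud(p,s)
x,y,z=np.moveaxis(W,-1,0)
d=(z>.135)&(z<.155)&(abs(y-.004)<.04)&(abs(x-.5)<.04); q=W[d]
print(d.sum(),cv2.minAreaRect(q[:,:2].astype(np.float32)) if d.sum() else 0)
m=(z>.09)&(z<.105)&(y<.1)&(y>-.06); print(cv2.minAreaRect(W[m][:,:2].astype(np.float32)))
go([.4575,-.1775,.303],85)
```

```text
1541 ((0.4983561635017395, 0.004973583854734898), (0.013973874039947987, 0.04108826443552971), 84.923583984375)
((0.5420016050338745, -0.011780887842178345), (0.11672354489564896, 0.23907236754894257), 85.1248550415039)
d [  29.5 -184.9   -1.5] r [ 0.   -0.02  0.97] clock 6.1 F [ 0.4 -0.  -0.7]
```

View pics/w2.png

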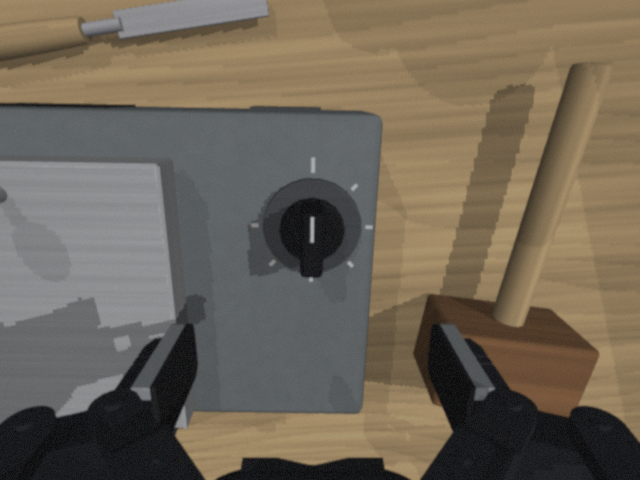

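The white line at (312,230) points straight at the long tick (312,165). The bar and housing angles agree to 0.2°, so the dial is off. Next is the ball.

Request:
play_rows(plan=[{"dx": 30,"dy": -185,"dz": 0,"rx": 0,"ry": 0,"rz": 1,"hand": 1.0},{"dx": 30,"dy": -185,"dz": 0,"rx": 0,"ry": 0,"rz": 1,"hand": 1.0},{"dx": 30,"dy": -185,"dz": 0,"rx": 0,"ry": 0,"rz": 1,"hand": 1.0},{"dx": 30,"dy": -185,"dz": 0,"rx": 0,"ry": 0,"rz": 1,"hand": 1.0},{"dx": 30,"dy": -185,"dz": 0,"rx": 0,"ry": 0,"rz": 1,"hand": 1.0},{"dx": 30,"dy": -185,"dz": 0,"rx": 0,"ry": 0,"rz": 1,"hand": 1.0},{"dx": 30,"dy": -185,"dz": 0,"rx": 0,"ry": 0,"rz": 1,"hand": 1.0}], newtons=30)

```text
clock: 6.8
position: [0.457, -0.1768, 0.3009]
orientation: [-0.001, 0.044, 0.999, 0.001]
wrist_force: [0.3, 0.5, 0.4]
opening: 1.003
finger_force: 0.0
```

Run:
```python
from h import *
from scipy.optimize import least_squares
s=arm.observe(); p=arm.camera("wrist"); save(p,"pics/w3.png"); W=cloud(p,s)
x,y,z=np.moveaxis(W,-1,0)
b=(z>.162)&(z<.2)&(abs(x-.4575)<.03)&(abs(y+.1775)<.03); q=W[b]
print(b.sum())
if b.sum()>20: print(least_squares(lambda c:np.linalg.norm(q-c,axis=1)-.015,[.4575,-.1775,.175],loss="soft_l1",f_scale=.002).x)
go([.4575,-.1775,.229],85)
```

```text
2606
[ 0.45584265 -0.1770346   0.17446109]
d [-0.5 -0.9 72.1] r [ 0.04 -0.09  0.03] clock 6.85 F [-0.6 -0.2 -0.1]
```

View pics/w3.png

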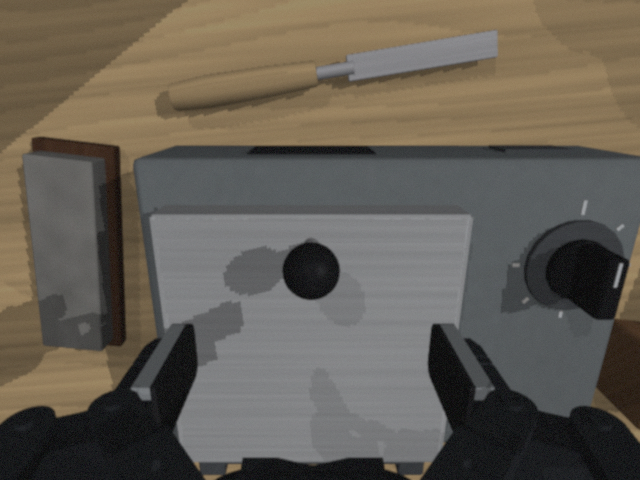

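The ball at (311,270) is centred between the fingers. I descend and grip.

Request:
play_rows(plan=[{"dx": 0,"dy": -0.5,"dz": 40,"rx": 0,"ry": 0,"rz": 0,"hand": 1.0},{"dx": 0,"dy": -0.5,"dz": 72,"rx": 0,"ry": 0,"rz": 0,"hand": 1.0},{"dx": 0,"dy": -0.5,"dz": 72,"rx": 0,"ry": 0,"rz": 0,"hand": 0.0},{"dx": 0,"dy": -0.5,"dz": 72,"rx": 0,"ry": 0,"rz": 0,"hand": 0.0},{"dx": 0,"dy": -0.5,"dz": 72,"rx": 0,"ry": 0,"rz": 0,"hand": 0.0},{"dx": 0,"dy": -0.5,"dz": 72,"rx": 0,"ry": 0,"rz": 0,"hand": 0.0},{"dx": 0,"dy": -0.5,"dz": 72,"rx": 0,"ry": 0,"rz": 0,"hand": 0.0},{"dx": 0,"dy": -0.5,"dz": 72,"rx": 0,"ry": 0,"rz": 0,"hand": 0.0},{"dx": 0,"dy": -0.5,"dz": 72,"rx": 0,"ry": 0,"rz": 0,"hand": 0.0},{"dx": 0,"dy": -0.5,"dz": 72,"rx": 0,"ry": 0,"rz": 0,"hand": 0.0}], newtons=40)

```text
clock: 7.85
position: [0.4583, -0.1778, 0.2318]
orientation: [0.002, 0.044, 0.999, 0.0]
wrist_force: [0.4, 5.1, 6.3]
opening: 0.321
finger_force: 38.9
```

Run:
```python
from h import *
s=arm.observe(); A=rot(s["orientation"]); e=R.from_euler("z",-5,degrees=True).as_matrix()
print(s["opening"],s["finger_force"],s["wrist_force"],s["position"])
for th in range(5,50,5):
    t=np.radians(th); d=e@np.array([-172*np.cos(t)+45*np.sin(t)+172,0,172*np.sin(t)+45*np.cos(t)-45]); print(th,(A.T@d).round(1))
```

```text
0.3210459116467555 38.9411598443985 [0.44221393 5.12004584 6.33531873] [ 0.45825896 -0.17778712  0.23176842]
5 [ -4.6   0.  -14.8]
10 [-10.5   0.  -29.2]
15 [-17.6   0.  -42.9]
20 [-25.9   0.1 -56. ]
25 [-35.4   0.1 -68.4]
30 [-45.8   0.1 -79.8]
35 [-57.2   0.1 -90.3]
40 [-69.5   0.1 -99.8]
45 [ -82.5    0.2 -108.2]
```

Request:
play_rows(plan=[{"dx": -2,"dy": 0,"dz": -7,"rx": 0,"ry": 0,"rz": 0,"hand": 0.0},{"dx": -4.6,"dy": 0,"dz": -14.8,"rx": 0,"ry": 0,"rz": 0,"hand": 0.0},{"dx": -7.4,"dy": 0,"dz": -22,"rx": 0,"ry": 0,"rz": 0,"hand": 0.0},{"dx": -10.5,"dy": 0,"dz": -29.2,"rx": 0,"ry": 0,"rz": 0,"hand": 0.0},{"dx": -14,"dy": 0,"dz": -36,"rx": 0,"ry": 0,"rz": 0,"hand": 0.0},{"dx": -17.6,"dy": 0,"dz": -42.9,"rx": 0,"ry": 0,"rz": 0,"hand": 0.0},{"dx": -21.6,"dy": 0,"dz": -49.5,"rx": 0,"ry": 0,"rz": 0,"hand": 0.0},{"dx": -25.9,"dy": 0,"dz": -56,"rx": 0,"ry": 0,"rz": 0,"hand": 0.0},{"dx": -25.9,"dy": 0,"dz": -56,"rx": 0,"ry": 0,"rz": 0,"hand": 0.0},{"dx": -25.9,"dy": 0,"dz": -56,"rx": 0,"ry": 0,"rz": 0,"hand": 0.0}], newtons=40)

```text
clock: 8.85
position: [0.4828, -0.18, 0.2862]
orientation: [-0.0, 0.044, 0.999, 0.0]
wrist_force: [0.6, 5.4, -4.2]
opening: 0.324
finger_force: 39.7
```

```bash
cat > g.py <<'E'
from h import *
def angle(n=None):
    for cam in ["top","scene"]:
        p=arm.camera(cam); W=cloud(p)
        if n and cam=="scene": save(p,n)
        e=R.from_euler("z",-5,degrees=True).as_matrix()
        S=(W-np.array([.5344,-.1297,0]))@e; x,y,z=np.moveaxis(S,-1,0)
        # plate points away from gripper, in hinge coords
        m=(x>-.1)&(x<.09)&(((y>-.145)&(y<-.11))|((y>.0)&(y<.035)))&(z>.125)&(z<.33)
        q=S[m][:,[0,2]]; q=q[(q[:,1]-.13)<.02+1.3*(.1-q[:,0])]
        l=cv2.fitLine(q.astype(np.float32),cv2.DIST_HUBER,0,.01,.01).ravel()
        print(cam,len(q),"angle",np.degrees(np.arctan(-l[1]/l[0])))
    s=arm.observe(); print(s["clock"],s["opening"],s["finger_force"],s["wrist_force"],s["position"])
E
python3 -c "from g import *; angle()"
```

```text
top 1583 angle 19.038095
scene 3564 angle 19.138721
8.95 0.32123849741086197 39.71679925918579 [ 0.24764221  4.65897158 -3.81268096] [ 0.48267184 -0.17996107  0.28595811]
```

Request:
play_rows(plan=[{"dx": -4.6,"dy": 0,"dz": -6.3,"rx": 0,"ry": 0,"rz": 0,"hand": 0.0},{"dx": -9.5,"dy": 0,"dz": -12.4,"rx": 0,"ry": 0,"rz": 0,"hand": 0.0},{"dx": -14.5,"dy": 0,"dz": -18.2,"rx": 0,"ry": 0,"rz": 0,"hand": 0.0},{"dx": -19.9,"dy": 0,"dz": -23.8,"rx": 0,"ry": 0,"rz": 0,"hand": 0.0},{"dx": -25.5,"dy": 0,"dz": -29.2,"rx": 0,"ry": 0,"rz": 0,"hand": 0.0},{"dx": -31.3,"dy": 0,"dz": -34.3,"rx": 0,"ry": 0,"rz": 0,"hand": 0.0},{"dx": -37.3,"dy": 0,"dz": -39.2,"rx": 0,"ry": 0,"rz": 0,"hand": 0.0},{"dx": -43.6,"dy": 0,"dz": -43.8,"rx": 0,"ry": 0,"rz": 0,"hand": 0.0},{"dx": -50,"dy": 0,"dz": -48.1,"rx": 0,"ry": 0,"rz": 0,"hand": 0.0},{"dx": -56.6,"dy": 0,"dz": -52.2,"rx": 0,"ry": 0,"rz": 0,"hand": 0.0},{"dx": -56.6,"dy": 0,"dz": -52.2,"rx": 0,"ry": 0,"rz": 0,"hand": 0.0},{"dx": -56.6,"dy": 0,"dz": -52.2,"rx": 0,"ry": 0,"rz": 0,"hand": 0.0}], newtons=40)

```text
clock: 10.15
position: [0.5397, -0.185, 0.3383]
orientation: [-0.0, 0.044, 0.999, 0.0]
wrist_force: [1.7, 4.9, -5.6]
opening: 0.325
finger_force: 40.3
```

```bash
python3 -c "from g import *; angle('pics/s2.png')"
```

```text
top 1188 angle 42.403152
scene 3754 angle 42.948517
10.25 0.32205919511379566 40.34217059612274 [ 1.4033486   5.94882732 -6.43503686] [ 0.53953412 -0.18495862  0.3382486 ]
```

View pics/s2.png

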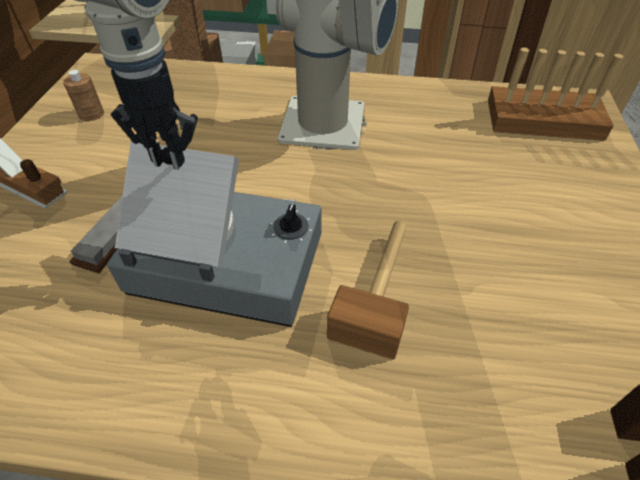

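The guard stands at about 43° in the fingers at (165,150), and the other things have not moved. I trim by 2° and settle.

Request:
play_rows(plan=[{"dx": -3,"dy": 0,"dz": -2,"rx": 0,"ry": 0,"rz": 0,"hand": 0.0},{"dx": -6,"dy": 0,"dz": -4,"rx": 0,"ry": 0,"rz": 0,"hand": 0.0},{"dx": -6,"dy": 0,"dz": -4,"rx": 0,"ry": 0,"rz": 0,"hand": 0.0},{"dx": -6,"dy": 0,"dz": -4,"rx": 0,"ry": 0,"rz": 0,"hand": 0.0},{"dx": -6,"dy": 0,"dz": -4,"rx": 0,"ry": 0,"rz": 0,"hand": 0.0},{"dx": -6,"dy": 0,"dz": -4,"rx": 0,"ry": 0,"rz": 0,"hand": 0.0},{"dx": -6,"dy": 0,"dz": -4,"rx": 0,"ry": 0,"rz": 0,"hand": 0.0},{"dx": -6,"dy": 0,"dz": -4,"rx": 0,"ry": 0,"rz": 0,"hand": 0.0}], newtons=40)

```text
clock: 11.05
position: [0.5456, -0.1855, 0.3421]
orientation: [-0.0, 0.044, 0.999, 0.0]
wrist_force: [2.1, 5.5, -7.4]
opening: 0.32
finger_force: 40.1
```

```bash
python3 -c "
from g import *
angle(); angle()"
```

```text
top 1160 angle 44.659615
scene 3750 angle 45.23682
11.15 0.3198756175210028 40.07469177246094 [ 2.08050395  5.53426013 -7.2578614 ] [ 0.54555946 -0.18551069  0.342017  ]
top 1159 angle 44.378838
scene 3751 angle 45.150562
11.25 0.32153487455408764 40.075029730796814 [ 1.84889435  5.86447785 -8.37375518] [ 0.54554484 -0.18550616  0.34204268]
```

```bash
python3 -c "
from workcell import arm
print(arm.hand_in())"
```

```text
the job is handed in; nothing more can be done
None
```

I turned the dial fully anticlockwise to off, then lifted the guard and handed the job in with the fingers still holding it at about 45°. The mallet, chisel and honing stone were left untouched; the hand-in gave no verdict.

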